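# Set out the condiments and open the jar

### The arm

A 7-joint arm with a two-finger parallel gripper is mounted at the origin on the work surface. World frame = base frame: x ahead of the robot, y to its left, z up, the work surface at z = 0. Lengths are in m, angles in rad, forces in N, time in s.
With the tool pointing down it reaches from about 0.4 to 0.875 m from the base axis. Payload 19.3 kg.
Tool frame: the origin (TCP) lies midway between the tips of the shut fingers; the grasp point (between the pads) lies 19 mm behind it (grip_point_offset is the distance from the TCP to the grasp point, in m); z points along the fingers, y is the direction in which the jaws open and shut (so a half turn about z gives the same grasp; the last joint's range is limited). The gripper opens to 85 mm and grips with 20 to 120 N. Pads are 22 mm wide; open, the fingers measure 114 mm over their backs; the gripper's body (76 mm by 85 mm) begins 54 mm behind the grasp point. The pads swing forward as they close: fully open they stand 13 mm farther back than shut.
Start: joints at [1.078, 0.521, -0.036, 1.599, 0.021, 1.021, -0.113], TCP at [0.256, -0.57, 0.231] pointing down, gripper open.
Joint ranges: [-2.91, 2.91], [-0.3, 2.13], [-1.5, 1.42], [0.17, 2.43], [-1.26, 4.41], [0.16, 1.93], [-2.52, 2.52]. Speed limits (rad/s): [1.89, 1.89, 2.39, 2.39, 3.01, 3.01, 3.01].

### API

Orientations are given as a unit quaternion [w, x, y, z].
In Python, from rig import read_state, get_image, hand_in, grip_point_offset gives the robot as it stands. The module is installed in compiled form; this text tells all that it offers.
- The arm moves only by the tool carry_out, never from a script. Its arguments are lists of equal length, an entry for each row: "linear": the shift along the tool's x, y, z in m, a list of three; "turn": the turn, a rotation vector about the tool's x, y, z in degrees, a list of three; "grip": the finger opening in m, from 0 to 0.0854. A call has 1 to 12 rows; each row is the pose to reach, as a shift and turn from the pose commanded when the call began, along the tool's axes at that moment; what a row does not reach only later rows make up. A row lasts 1/12 s, in which the tool goes at most 41.7 mm and 7.16 degrees, less where a joint would pass 70% of its speed; a pose out of reach is approached as far as the arm can. A call with a gripper value outside its range is refused whole. The fingers move at their own pace and stop on an object; "squeeze" is the grip in N (left out, the last holds). Time passes only in rows, so rows that repeat a pose let the fingers close. It gives the time, the measured TCP pose, the force and the opening at its end, in the units of the state.
- read_state(): the state, without advancing time (a new reading comes with each control period).
- get_image(name): name is "scene" or "top"; returns a dict with "color" (400x640x3 uint8, blue, green, red), "fovy" (degrees; the focal length in pixels is half the picture's height over the tangent of half this angle, whatever the lens; pixels are square), "cx", "cy" (the principal point, pixels), "k1" (the pictures are not rectified: a ray, as slopes to the right and down, at radius r is drawn at 1 + k1 r^2 times it, then the intrinsics apply), "camera_from_world" (4x4, takes a point from world to camera coordinates). Camera axes: x right, y up, looking along -z (the intrinsics and any distortion apply to the point x, -y, -z); pixel columns grow to the right and rows downward; lengths in m; the calibration is good to about 2 mm. A picture is of the moment at which its call begins. There is no depth.
- hand_in(): hands the job in, once; it reports no verdict.
The state is a dict: "time_s": time; "q": joint angles; "joint_vel": joint speeds; "effort": joint torques, N m; "tool_pos": TCP position; "tool_rot": TCP orientation; "wrist_force": force on the tool from outside, world axes, zero at the start; "moment": the same for the moment, N m; "opening": opening from 0.0 (shut) to 1.0 (fully open).
Only numpy, scipy, OpenCV 4.12 (cv2) and the standard library are available. Lean on these libraries where they do the work, as an engineer would, in place of code of your own. Each camera call takes 0.05 s, during which the arm holds its last target. There are 200 camera calls.

### The job

Stand the round pot and the square jar, its lid still on, fully home in the wooden nests that match their shapes, so that the square nest keeps the jar from turning. Then unscrew the jar's tight lid anticlockwise, stop turning as soon as it comes free, lift it straight off and finish while still holding it, level and clear of the jar, two or three centimetres above its mouth; do not put it down or let go. Leave the pot and jar in their nests and do not disturb the other tableware.

Things in the scene. Friction and masses are not known exactly. Their poses are not given: they have to be found in the camera images.
- jar_center (a point): Centre (35 mm up) of the loose white stoneware jar: square body 60 x 60 mm, 62 mm high, then a 50 mm square shoulder to 70 mm and a round neck. z up; x, y square to its sides, paper label on the -x side. About 0.4 kg. It may be carried by its closed lid. In its nest it can turn about 0.06 rad either way; on the bare table it would turn along with the tight lid.
- jar_mouth (a point): Centre of the jar's mouth, 103 mm above its underside, axes as jar_center. A sprung rubber seal here pushes the lid up with about 10 N, so the lid resists turning with 0.2 to 0.5 N m; let free, the seal rises 4 mm. Around the neck (36 mm wide) three lips hold the lid's three lugs; a stop ends each lip clockwise.
- lid_center (a point): Centre of the jar's ribbed steel lid, 58 mm wide, 22 mm high, 0.06 kg; z up, x along the dark raised bar on its top. Screwed on, it is 60 mm above jar_center. Its yaw starts -0.24 to 0.03 rad from the jar's; turned anticlockwise (from above) it is free at 0.72 to 1.22 rad ahead of the jar, best 1.0 (stop near 1.3). Then it lifts straight off and clears neck and seal after 23 mm.
- pot_center (a point): Centre (half-way up the 60 mm body) of the loose round steel pot: body 57 mm diameter, 60 mm high, with a black knob 14 mm in diameter and 10 mm high on top; 0.22 kg. z up.
- square_nest_hole0 (a point): Centre of the mouth of the square pocket, level with the top of its fixed wooden block (95 x 95 x 18 mm, on a thin metal tray, top 22 mm above the table). Pocket 63.5 x 63.5 mm, 14 mm deep, sides along x and y; z up. A jar fully home has jar_center 21 mm above this point; any of its four sides may face any way.
- round_nest_hole0 (a point): Centre of the mouth of the round pocket, level with the top of its fixed wooden block (95 x 95 x 18 mm, same tray, 125 mm from the other pocket). Pocket 60.5 mm in diameter, 14 mm deep; z up. A pot fully home has pot_center 16 mm above this point.
- mug: Blue plastic mug, 74 mm wide, 90 mm high, bystander; origin at its underside, the handle towards its y.
- bowl: White bowl, 110 mm wide, 50 mm high, bystander; origin at its underside.
- dish: Small white dish, 90 mm wide, 16 mm high, bystander; origin at its underside.
- spoon: Steel spoon lying flat, 170 mm long along its x, bystander; origin at its underside.
- shaker: Small white shaker with a steel cap, 42 mm wide, 85 mm high, bystander; origin at its underside.
- round_jar: Amber glass round jar, 72 mm wide, 95 mm high, bystander, not the jar to open; origin at its underside.
Things that resemble listed ones, but are neither listed nor needed, are in the scene too. What is shaped like the part that bears pot_center but pink or turquoise is not meant.

How it is judged:
By the outcome, as a careful person would: the job done as asked, in the order asked, and still so for the second after the job is handed in, while the arm keeps its last pose, push and grip.
It also fails if it takes over 58 s, if anything falls off the work surface, if the arm or the gripper's body presses on something with over 40 N, if the wrist force passes 120 N, or if a joint passes its speed limit or range.

## Working session

There is one attempt and no reset: what is moved stays moved. The work goes in short steps, Python scripts to look and compute and a tool call to move; the robot and the scene stay as the last step left them, time stands still between calls to the robot, and variables do not carry over. Pictures are saved under pics/ and viewed, about 8 in all and at most 12, crops included, and the job is handed in when it is done.

Besides the shell and the picture viewer there is one more tool, called after "Emit:" by a JSON object that holds its "method" and its "body", one argument or row to a line. carry_out: Moves the arm, as the interface text tells. Its arguments: {"type":"object","properties":{"linear":{"type":"array"},"turn":{"type":"array"},"grip":{"type":"array"},"squeeze":{"type":"number"}},"required":["linear","turn","grip"]}

```bash
mkdir -p pics
python3 - <<'E'
from rig import *
import cv2
print(read_state(), grip_point_offset)
for n in("scene","top"):
    d=get_image(n); cv2.imwrite(f"pics/{n}0.png",d["color"]); print({k:v for k,v in d.items() if k!="color"})
E
```

```text
{'time_s': 0.0, 'q': array([ 1.07780876,  0.52202863, -0.0363546 ,  1.59999603,  0.02119543,
        1.02109627, -0.11279724]), 'joint_vel': array([-0.00055551, -0.00124925, -0.00130296,  0.00030882,  0.00112042,
       -0.0008065 ,  0.00019029]), 'effort': array([-1.87905830e-04, -9.27124929e+01,  1.97944544e+00, -3.69933772e+01,
        1.77636155e-02,  8.20868416e-03, -1.24265425e-04]), 'tool_pos': array([ 0.25628479, -0.56967042,  0.2307206 ]), 'tool_rot': array([-5.51463598e-04,  9.77737812e-01,  2.09829557e-01, -1.51073331e-04]), 'wrist_force': array([-0.89777626, -0.8024113 ,  0.50825091]), 'moment': array([-0.00060862, -0.00790625, -0.01845588]), 'opening': 1.0013799552000944} 0.0187
{'fovy': 47.92281524705555, 'cx': 323.07207612286754, 'cy': 198.7754393178494, 'k1': -0.07958484856234536, 'camera_from_world': array([[-0.58831008,  0.80840693,  0.01922178,  0.35834634],
       [-0.52414354, -0.39932568,  0.75220512,  0.17486838],
       [ 0.61576359,  0.43245489,  0.6586486 , -1.39680315],
       [ 0.        ,  0.        ,  0.        ,  1.        ]])}
{'fovy': 55.13421418655675, 'cx': 320.24953299995406, 'cy': 199.0424387178858, 'k1': 0.01248541036714387, 'camera_from_world': array([[-0.06801561, -0.99767334, -0.00466778, -0.02715232],
       [ 0.97375823, -0.06740224,  0.21737489, -0.51249037],
       [-0.21718375,  0.0102396 ,  0.97607703, -0.96869301],
       [ 0.        ,  0.        ,  0.        ,  1.        ]])}
```

View pics/scene0.png

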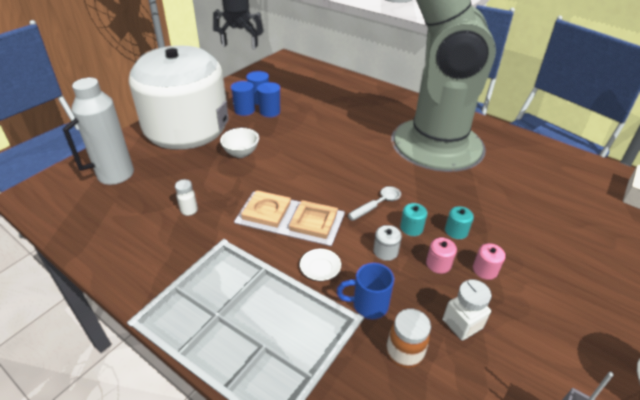

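View pics/top0.png

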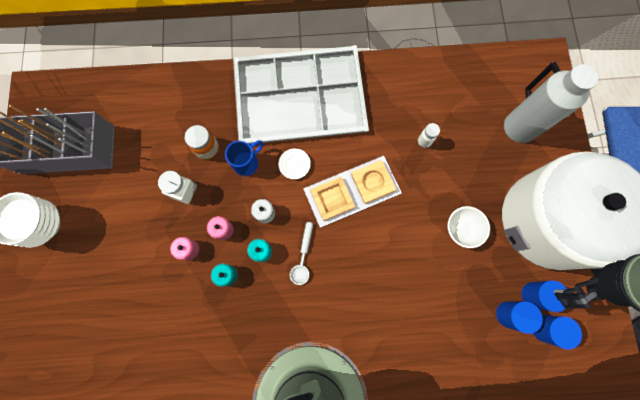

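The top view shows the steel pot at (262,210), the square jar at (178,187), the square nest at (333,198) and the round nest at (373,181). The scene view shows the pot at (387,243), the jar at (468,310), and the nests at (313,219) and (267,208). Next I'll take enlarged crops.

```bash
cat > h.py <<'E'
import numpy as np, cv2
from rig import *
def cam(n):
    d=get_image(n); d["f"]=200/np.tan(np.radians(d["fovy"]/2)); return d
def proj(d,P):
    p=np.c_[np.atleast_2d(P),np.ones(len(np.atleast_2d(P)))]@d["camera_from_world"].T
    s=np.c_[p[:,0],-p[:,1]]/-p[:,2:3]; s=s*(1+d["k1"]*(s**2).sum(1,keepdims=True))
    return s*d["f"]+[d["cx"],d["cy"]]
def ray(d,uv):
    K=np.array([[d["f"],0,d["cx"]],[0,d["f"],d["cy"]],[0,0,1.]])
    s=cv2.undistortPoints(np.array([[uv]],float),K,np.array([d["k1"],0,0,0.]))[0,0]
    T=d["camera_from_world"]; R=T[:3,:3]
    return -R.T@T[:3,3], R.T@np.array([s[0],-s[1],-1])
def atz(d,uv,z):
    o,r=ray(d,uv); return o+r*(z-o[2])/r[2]
def crop(d,x,y,w,h,s,fn):
    cv2.imwrite(fn,cv2.resize(d["color"][y:y+h,x:x+w],None,fx=s,fy=s,interpolation=cv2.INTER_CUBIC))
E
python3 - <<'E'
from h import *
t=cam("top"); s=cam("scene")
a=cv2.resize(t["color"][160:215,150:250],None,fx=8,fy=8,interpolation=cv2.INTER_CUBIC)  #100x55
cv2.imwrite("pics/tj.png",cv2.resize(t["color"][155:225,155:285],None,fx=6,fy=6,interpolation=cv2.INTER_CUBIC))
cv2.imwrite("pics/tn.png",cv2.resize(t["color"][150:230,300:405],None,fx=7,fy=7,interpolation=cv2.INTER_CUBIC))
o=[s["color"][185:245,230:350],s["color"][220:280,365:485][:, :],s["color"][278:338,430:550]]
o=[cv2.resize(i,None,fx=4,fy=4,interpolation=cv2.INTER_CUBIC) for i in o[:]]
cv2.imwrite("pics/sc.png",np.vstack([o[0],np.hstack([o[1][:,:240],o[2][:,:240]])]))
E
```

```text
(no output)
```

View pics/tj.png

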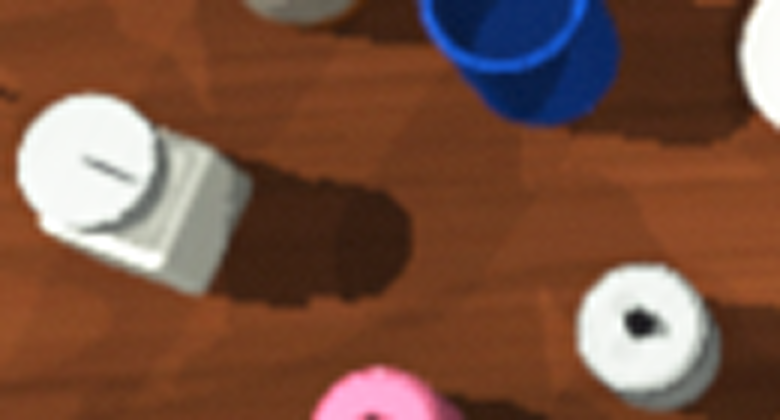

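View pics/tn.png

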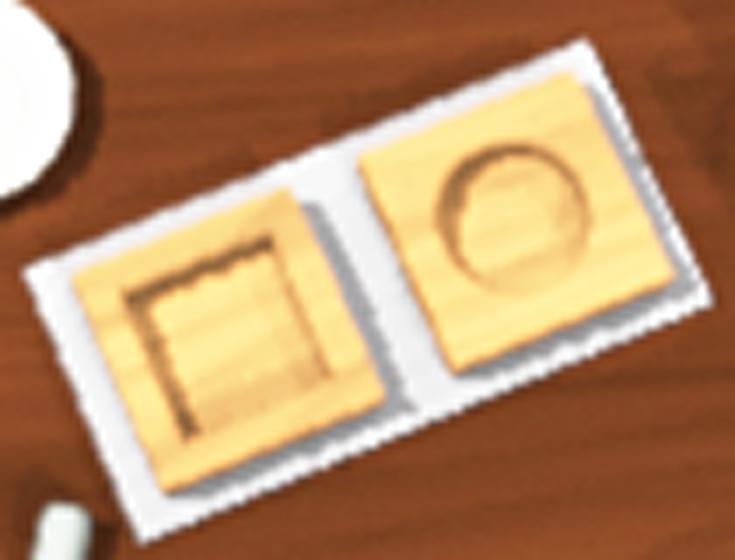

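View pics/sc.png

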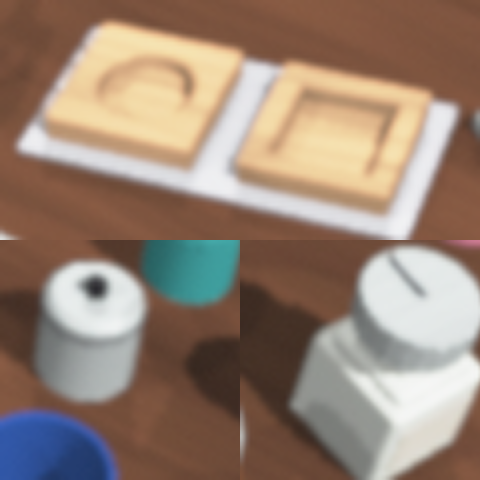

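Viewed 5 so far. The crops show the jar, with its bar pointing to the lower right in the top view, and the pot and both pockets clearly. I'll fit poses to these points and overlay the fit as a check.

```bash
cat > fit.py <<'E'
from h import *
from scipy.optimize import least_squares
t=cam("top"); s=cam("scene")
TJ=lambda u,v:(t,((u+.5)/6-.5+155,(v+.5)/6-.5+155))
TN=lambda u,v:(t,((u+.5)/7-.5+300,(v+.5)/7-.5+150))
SN=lambda u,v:(s,((u+.5)/4-.5+230,(v+.5)/4-.5+185))
SP=lambda u,v:(s,((u+.5)/4-.5+365,(v-240+.5)/4-.5+220))
SJ=lambda u,v:(s,((u-240+.5)/4-.5+430,(v-240+.5)/4-.5+278))
def tf(p,L): c,n=np.cos(p[2]),np.sin(p[2]); return np.array([p[0]+c*L[0]-n*L[1],p[1]+n*L[0]+c*L[1],L[2]])
def fit(obs,p0):
    f=lambda p:np.concatenate([proj(d,tf(p,L))[0]-uv for (d,uv),L in obs])
    r=least_squares(f,p0,loss="soft_l1"); print(r.x.round(4),"\n",r.fun.reshape(-1,2).round(1).tolist()); return r.x
# nest frame: origin square pocket, round at +x 125
b=.0475;z=.022;a=.03175
N=[(TN(72,275),(-b,b,z)),(TN(290,190),(b,b,z)),(TN(387,398),(b,-b,z)),(TN(165,492),(-b,-b,z)),
(TN(360,155),(.125-b,b,z)),(TN(575,72),(.125+b,b,z)),(TN(678,272),(.125+b,-b,z)),(TN(455,372),(.125-b,-b,z)),
(TN(125,297),(-a,a,z)),(TN(272,237),(a,a,z)),(TN(328,375),(a,-a,z)),(TN(187,438),(-a,-a,z)),
(SN(105,22),(.125+b,-b,z)),(SN(243,52),(.125-b,-b,z)),(SN(193,150),(.125-b,b,z)),(SN(45,120),(.125+b,b,z)),
(SN(290,65),(b,-b,z)),(SN(432,95),(-b,-b,z)),(SN(386,197),(-b,b,z)),(SN(237,163),(b,b,z))]
g=atz(*TN(230,340),z); g2=atz(*TN(515,220),z)
print("nest");n=fit(N,[g[0],g[1],np.arctan2(*(g2-g)[[1,0]])])
print("round",tf(n,(.125,0,z)))
print("pot",[atz(*TJ(642,325),.06),atz(*SP(94,300),.06),atz(*TJ(640,320),.07),atz(*SP(96,284),.07)])
h=.03
# jar frame here: x along image right-ish (top view), y along image up
A=[(TJ(207,150),(h,h,.062)),(TJ(160,268),(h,-h,.062)),(TJ(40,225),(-h,-h,.062)),(TJ(250,183),(h,h,0)),(TJ(197,295),(h,-h,0)),(TJ(88,163),(0,0,.106)),
(SJ(420,300),(0,0,.106)),(SJ(316,328),(-h,h,.062)),(SJ(291,403),(-h,h,0))]
g=atz(*TJ(88,163),.106); g2=atz(*TJ(160,268),.062)-atz(*TJ(40,225),.062)
print("jar");fit(A,[g[0],g[1],np.arctan2(g2[1],g2[0])])
for P in([TJ(85,158),TJ(135,180)],[SJ(425,297),SJ(388,255)]):
    q=[atz(*k,.1065) for k in P]; e=q[1]-q[0]; print("bar",q,np.arctan2(e[1],e[0]))
E
python3 fit.py
```

```text
nest
[ 0.5189 -0.0954 -1.2368] 
 [[-0.3, -0.0], [-0.2, -0.8], [-0.1, 0.1], [-0.2, -0.0], [-0.4, 0.2], [-0.4, -0.6], [-0.6, 0.8], [0.1, -0.4], [-0.4, -0.3], [-0.5, -0.4], [0.7, 0.4], [-0.3, 0.3], [0.3, -0.0], [0.0, -0.1], [-1.0, -0.0], [0.0, -0.9], [-0.7, -0.9], [-0.3, -0.6], [0.4, -0.3], [-0.3, -0.6]]
round [ 0.55985343 -0.21345685  0.022     ]
pot [array([0.49303451, 0.09482919, 0.06      ]), array([0.4982165 , 0.09849226, 0.06      ]), array([0.49325584, 0.09415524, 0.07      ]), array([0.49587201, 0.09710168, 0.07      ])]
jar
[ 0.5746  0.3178 -2.2095] 
 [[3.9, 1.6], [-1.8, 0.3], [0.2, -4.3], [3.9, 1.9], [0.0, 0.6], [1.7, -1.6], [-3.0, -1.6], [11.8, 21.8], [10.9, 20.8]]
bar [array([0.57270543, 0.32322861, 0.1065    ]), array([0.56147361, 0.30179282, 0.1065    ])] -2.0534393919356297
bar [array([0.57204373, 0.32526325, 0.1065    ]), array([0.55892793, 0.30101136, 0.1065    ])] -2.066560775772105
```

```bash
sed -i 's/(SJ(316,328),(-h,h,.062)),(SJ(291,403),(-h,h,0))/(SJ(316,328),(h,h,.062)),(SJ(291,403),(h,h,0))/; s/^print("jar");fit(A/print("jar");J=fit(A/' fit.py
cat >> fit.py <<'E'
import sys
def circ(x,y,z,r): k=np.linspace(0,6.28,40); return np.c_[x+r*np.cos(k),y+r*np.sin(k),0*k+z]
px,py=.4945,.0962
L=[circ(px,py,0,.0285),circ(px,py,.06,.0285),circ(J[0],J[1],.106,.029),circ(J[0],J[1],.084,.029),circ(*tf(n,(.125,0,z)),.03025)]
sq=lambda p,z,h:np.array([tf(p,(i*h,j*h,z)) for i,j in((1,1),(1,-1),(-1,-1),(-1,1),(1,1))])
L+=[sq(J,0,.03),sq(J,.062,.03),sq(n,.022,.03175)]
def over(d,x,y,w,hh,k):
    im=cv2.resize(d["color"][y:y+hh,x:x+w],None,fx=k,fy=k,interpolation=cv2.INTER_CUBIC)
    for l in L: cv2.polylines(im,[(((proj(d,l)+.5-[x,y])*k-.5)*8).round().astype(int).astype(np.int32)],False,(0,0,255),1,cv2.LINE_AA,3)
    return im
cv2.imwrite("pics/ov.png",np.vstack([np.hstack([over(t,155,160,60,50,6),over(t,245,190,40,50,6)]),np.hstack([over(s,438,275,60,66,6)[:,:],over(s,370,222,40,66,6)])]))
E
python3 fit.py | tail -5
```

```text
jar
[ 0.5717  0.3242 -2.0007] 
 [[0.7, -0.2], [-1.0, 0.5], [-1.4, -0.1], [0.9, 0.1], [0.8, 0.8], [-0.8, -0.4], [0.7, -1.0], [-0.7, 1.0], [-0.7, 0.3]]
bar [array([0.57270543, 0.32322861, 0.1065    ]), array([0.56147361, 0.30179282, 0.1065    ])] -2.0534393919356297
bar [array([0.57204373, 0.32526325, 0.1065    ]), array([0.55892793, 0.30101136, 0.1065    ])] -2.066560775772105
```

View pics/ov.png

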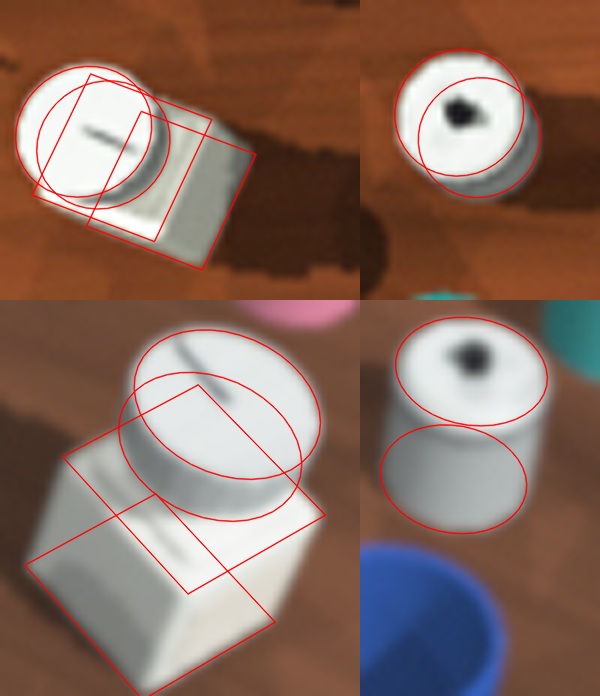

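The overlay fits to within about 1 px in both views: pot at (0.4945, 0.096), jar at (0.572, 0.324) with yaw -2.00, lid yaw about -2.06. Next I'll work out the moves.

```bash
cat > go.py <<'E'
from h import *
from scipy.spatial.transform import Rotation as R
import sys
# args: x,y,z,psi targets -> shifts in tool axes (mm) from the present pose, and vertical-tool turn rotvec (deg)
def go(*T):
    st=read_state(); q=st["tool_rot"]; r=R.from_quat(q[[1,2,3,0]]); X=r.as_matrix()
    print("t",round(st["time_s"],2),"p",st["tool_pos"].round(4),"psi",round(np.arctan2(X[1,0],X[0,0]),4),"zaxis",X[:,2].round(4),"q",st["q"].round(2),"F",st["wrist_force"].round(1),"M",st["moment"].round(2),"o",round(st["opening"],3))
    for x,y,z,p in T:
        w=R.from_euler("z",p)*R.from_quat([1,0,0,0])
        print((r.inv().apply(np.array([x,y,z])-st["tool_pos"])*1000).round(1),(r.inv()*w).as_rotvec(degrees=True).round(2))
if __name__=="__main__": go(*[tuple(map(float,a.split(","))) for a in sys.argv[1:]])
E
python3 go.py .29,-.34,.231,.2 .42,-.1,.2,-.1 .4945,.0962,.15,-.2 .4945,.0962,.02,-.2
```

```text
t 0.4 p [ 0.2564 -0.5699  0.2312] psi 0.4227 zaxis [-1.e-04  2.e-04 -1.e+00] q [ 1.08  0.52 -0.04  1.6   0.02  1.02 -0.11] F [-0.6  0.1  0.2] M [-0.06 -0.   -0.01] o 1.003
[ 125.  -195.9    0.2] [-1.000e-02  0.000e+00  1.276e+01]
[ 342.  -361.4   31.3] [-1.000e-02  0.000e+00  2.995e+01]
[ 490.4 -509.8   81.3] [-1.000e-02  1.000e-02  3.568e+01]
[ 490.4 -509.8  211.3] [-1.000e-02  1.000e-02  3.568e+01]
```

Emit:
{"method": "carry_out", "body": {
  "linear": [
    [10,-16,0],
    [0.03,-0.045,0],
    [0.05,-0.078,0],
    [0.072,-0.112,0],
    [0.097,-0.15,0],
    [0.122,-0.187,0.002],
    [0.148,-0.213,0.005],
    [0.174,-0.233,0.008],
    [0.2,-0.253,0.011],
    [0.226,-0.273,0.014],
    [0.252,-0.293,0.018],
    [0.278,-0.313,0.022]
  ],
  "turn": [
    [0,0,1],
    [0,0,3],
    [0,0,5],
    [0,0,7],
    [0,0,10],
    [0,0,13],
    [0,0,16],
    [0,0,19],
    [0,0,21],
    [0,0,23],
    [0,0,25],
    [0,0,27]
  ],
  "grip": [0.085,0.085,0.085,0.085,0.085,0.085,0.085,0.085,0.085,0.085,0.085,0.085]
}}

```text
time_s: 1.4
tool_pos: [0.3821, -0.169, 0.2095]
tool_rot: [0.0, 1.0, -0.025, 0.0]
wrist_force: [1.1, -0.4, -0.8]
opening: 0.995
```

(My first row was mistyped in mm, but the per-row cap limited it along the same direction, so no harm.)

```bash
python3 go.py .4945,.0962,.15,-.2 .4945,.0962,.02,-.2
```

```text
t 1.4 p [ 0.3821 -0.169   0.2095] psi -0.0503 zaxis [ 8.e-04 -3.e-04 -1.e+00] q [ 0.39  0.23 -0.14  2.13  0.04  0.78 -1.39] F [ 1.1 -0.4 -0.8] M [-0.09 -0.06 -0.05] o 0.995
[  98.8 -270.5   59.5] [ 0.01 -0.05  8.58]
[  98.7 -270.6  189.5] [ 0.01 -0.05  8.58]
```

Emit:
{"method": "carry_out", "body": {
  "linear": [
    [0.01,-0.028,0.005],
    [0.022,-0.06,0.012],
    [0.035,-0.095,0.02],
    [0.048,-0.13,0.03],
    [0.061,-0.165,0.04],
    [0.073,-0.2,0.048],
    [0.085,-0.232,0.054],
    [0.094,-0.256,0.06],
    [0.0988,-0.2705,0.07],
    [0.0988,-0.2705,0.09],
    [0.0988,-0.2705,0.095],
    [0.0988,-0.2705,0.095]
  ],
  "turn": [
    [0,0,1],
    [0,0,3],
    [0,0,5],
    [0,0,7],
    [0,0,8.6],
    [0,0,8.6],
    [0,0,8.6],
    [0,0,8.6],
    [0,0,8.6],
    [0,0,8.6],
    [0,0,8.6],
    [0,0,8.6]
  ],
  "grip": [0.085,0.085,0.085,0.085,0.085,0.085,0.085,0.085,0.085,0.085,0.085,0.085]
}}

```text
time_s: 2.4
tool_pos: [0.4924, 0.0945, 0.1132]
tool_rot: [0.001, 0.995, -0.099, -0.001]
wrist_force: [-0.4, -0.1, 0.1]
opening: 0.998
```

```bash
python3 go.py .4945,.0962,.02,-.2
```

```text
t 2.4 p [0.4924 0.0945 0.1132] psi -0.1985 zaxis [-2.6e-03 -8.0e-04 -1.0e+00] q [-0.17  0.51 -0.18  2.01  0.15  0.64 -2.22] F [-0.4 -0.1  0.1] M [-0.01  0.04 -0.  ] o 0.998
[ 1.9 -2.2 93.2] [0.08 0.13 0.09]
```

Emit:
{"method": "carry_out", "body": {
  "linear": [
    [0.001,-0.001,0.02],
    [0.002,-0.002,0.045],
    [0.002,-0.002,0.07],
    [0.002,-0.002,0.088],
    [0.002,-0.002,0.093],
    [0.002,-0.002,0.093],
    [0.002,-0.002,0.093],
    [0.002,-0.002,0.093],
    [0.002,-0.002,0.093],
    [0.002,-0.002,0.093],
    [0.002,-0.002,0.093],
    [0.002,-0.002,0.093]
  ],
  "turn": [
    [0,0,0],
    [0,0,0],
    [0,0,0],
    [0,0,0],
    [0,0,0],
    [0,0,0],
    [0,0,0],
    [0,0,0],
    [0,0,0],
    [0,0,0],
    [0,0,0],
    [0,0,0]
  ],
  "grip": [0.085,0.085,0.085,0.085,0.085,0.085,0.03,0.03,0.03,0.03,0.03,0.03],
  "squeeze": 50
}}

```text
time_s: 3.4
tool_pos: [0.4965, 0.0965, 0.023]
tool_rot: [-0.0, 0.995, -0.099, 0.001]
wrist_force: [-3.3, -1.0, 16.8]
opening: 0.654
```

```bash
python3 go.py .4945,.0962,.12,-.2 .5598,-.2135,.12,-.2
```

```text
t 3.4 p [0.4965 0.0965 0.023 ] psi -0.199 zaxis [ 2.2e-03  3.0e-04 -1.0e+00] q [-0.21  0.67 -0.14  2.04  0.2   0.44 -2.27] F [-3.3 -1.  16.8] M [-0.26  0.72 -0.01] o 0.654
[ -1.7   0.6 -97. ] [-0.04 -0.12  0.06]
[123.5 291.3 -96.9] [-0.04 -0.12  0.06]
```

The 17 N upward reaction is probably the pads swinging forward while they grip. The opening of 56 mm matches the pot, so I'll lift it.

Emit:
{"method": "carry_out", "body": {
  "linear": [
    [0,0,-0.01],
    [0,0,-0.03],
    [0,0,-0.06],
    [0,0,-0.085],
    [0,0,-0.1],
    [0,0,-0.1],
    [0,0,-0.1]
  ],
  "turn": [
    [0,0,0],
    [0,0,0],
    [0,0,0],
    [0,0,0],
    [0,0,0],
    [0,0,0],
    [0,0,0]
  ],
  "grip": [0.03,0.03,0.03,0.03,0.03,0.03,0.03]
}}

```text
time_s: 3.98
tool_pos: [0.4961, 0.0964, 0.1226]
tool_rot: [-0.0, 0.995, -0.099, 0.001]
wrist_force: [-0.8, -0.3, -2.4]
opening: 0.648
```

```bash
python3 go.py .5598,-.2135,.12,-.2
python3 - <<'E'
from h import *
s=cam("scene"); t=cam("top")
a=cv2.resize(s["color"][150:290,330:450],None,fx=4,fy=4,interpolation=cv2.INTER_CUBIC)
cv2.imwrite("pics/lift.png",a)
E
```

```text
t 3.98 p [0.4961 0.0964 0.1226] psi -0.1988 zaxis [ 2.3e-03  5.0e-04 -1.0e+00] q [-0.17  0.49 -0.19  2.    0.15  0.66 -2.22] F [-0.8 -0.3 -2.4] M [-0.03  0.03 -0.03] o 0.648
[123.6 291.3   2.6] [-0.05 -0.12  0.07]
```

View pics/lift.png

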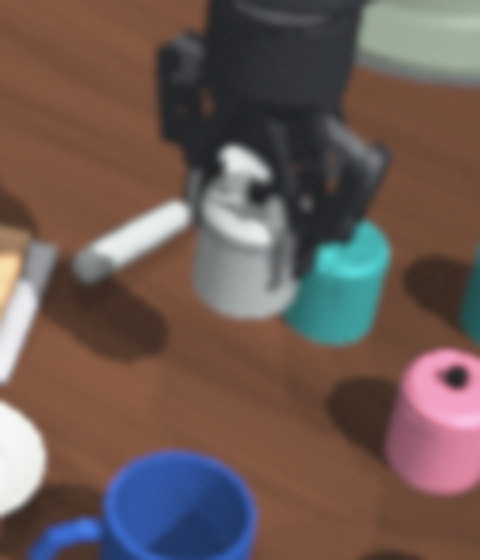

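The view shows the pot held upright in the jaws, with its body edges at crop x of about 193 and 295 and its bottom at y of about 316. I'll check its offset from the TCP.

```bash
python3 - <<'E'
from h import *
s=cam("scene")
im=s["color"][150:290,330:450]
k=np.linspace(0,6.28,90)
for dx in(-.003,-.0015,0,.0015):
    x,y=.4961+dx*np.cos(-.2),.0964+dx*np.sin(-.2)
    for z in(.1,.102): 
        c=(proj(s,np.c_[x+.0285*np.cos(k),y+.0285*np.sin(k),0*k+z])+.5-[330,150])*4-.5
        print(dx,z,c.min(0).round(0),c.max(0).round(0))
E
python3 go.py .561,-.214,.12,-.2 .561,-.214,.06,-.2
```

```text
-0.003 0.1 [193. 247.] [297. 319.]
-0.003 0.102 [193. 245.] [297. 317.]
-0.0015 0.1 [191. 248.] [295. 321.]
-0.0015 0.102 [191. 246.] [295. 318.]
0 0.1 [189. 250.] [293. 322.]
0 0.102 [189. 247.] [294. 319.]
0.0015 0.1 [187. 251.] [291. 323.]
0.0015 0.102 [188. 248.] [292. 321.]
t 4.13 p [0.4952 0.0963 0.1207] psi -0.1985 zaxis [-1.1e-03 -3.0e-04 -1.0e+00] q [-0.17  0.5  -0.19  2.    0.15  0.65 -2.22] F [-0.5 -0.6 -2.5] M [0.04 0.   0.02] o 0.649
[125.7 291.3   0.7] [0.03 0.06 0.08]
[125.8 291.2  60.7] [0.03 0.06 0.08]
```

Emit:
{"method": "carry_out", "body": {
  "linear": [
    [0.01,0.022,0],
    [0.023,0.053,0],
    [0.036,0.083,0],
    [0.049,0.114,0],
    [0.062,0.144,0],
    [0.075,0.174,0],
    [0.088,0.204,0],
    [0.101,0.234,0],
    [0.114,0.264,0.01],
    [0.122,0.284,0.03],
    [0.1257,0.2913,0.05],
    [0.1257,0.2913,0.06]
  ],
  "turn": [
    [0,0,0],
    [0,0,0],
    [0,0,0],
    [0,0,0],
    [0,0,0],
    [0,0,0],
    [0,0,0],
    [0,0,0],
    [0,0,0],
    [0,0,0],
    [0,0,0],
    [0,0,0]
  ],
  "grip": [0.03,0.03,0.03,0.03,0.03,0.03,0.03,0.03,0.03,0.03,0.03,0.03]
}}

```text
time_s: 5.13
tool_pos: [0.5598, -0.2161, 0.058]
tool_rot: [0.0, 0.995, -0.101, -0.002]
wrist_force: [-0.4, 0.2, -2.7]
opening: 0.652
```

Emit:
{"method": "carry_out", "body": {
  "linear": [
    [0,0,0],
    [0,0,0],
    [0,0,0]
  ],
  "turn": [
    [0,0,0],
    [0,0,0],
    [0,0,0]
  ],
  "grip": [0.03,0.03,0.03]
}}

```text
time_s: 5.38
tool_pos: [0.5619, -0.2127, 0.062]
tool_rot: [-0.0, 0.995, -0.098, 0.0]
wrist_force: [-0.2, 1.3, -2.1]
opening: 0.655
```

```bash
python3 go.py .561,-.2137,.042,-.2 .561,-.2137,.026,-.2;  python3 - <<'E'
from h import *
s=cam("scene"); t=cam("top")
a=cv2.resize(s["color"][150:250,215:315],None,fx=5,fy=5,interpolation=cv2.INTER_CUBIC)
n=np.array([.5598,-.2135])
k=np.linspace(0,6.28,90); 
for zz,r in((.022,.03025),(.04,.0285),(.1,.0285)):
    cv2.polylines(a,[(((proj(s,np.c_[n[0]+r*np.cos(k),n[1]+r*np.sin(k),0*k+zz])+.5-[215,150])*5)*8).astype(np.int32)],False,(0,0,255),1,cv2.LINE_AA,3)
cv2.imwrite("pics/pn.png",a)
E
```

```text
t 5.38 p [ 0.5619 -0.2127  0.062 ] psi -0.1971 zaxis [ 5.e-04  3.e-04 -1.e+00] q [ 0.37  0.71 -0.16  1.78  0.17  0.67 -1.65] F [-0.2  1.3 -2.1] M [-0.01 -0.03 -0.01] o 0.655
[-0.7  1.2 20. ] [-0.02 -0.02  0.17]
[-0.7  1.2 36. ] [-0.02 -0.02  0.17]
```

View pics/pn.png

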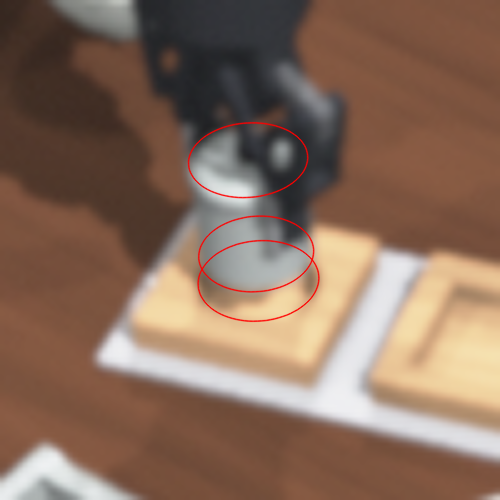

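The view shows the pot about 18 mm above the round pocket, and its base lines up with the predicted circle. Lowering.

Emit:
{"method": "carry_out", "body": {
  "linear": [
    [0,0,0.006],
    [0,0,0.012],
    [0,0,0.016],
    [0,0,0.02],
    [0,0,0.024],
    [0,0,0.026],
    [0,0,0.028],
    [0,0,0.028]
  ],
  "turn": [
    [0,0,0],
    [0,0,0],
    [0,0,0],
    [0,0,0],
    [0,0,0],
    [0,0,0],
    [0,0,0],
    [0,0,0]
  ],
  "grip": [0.03,0.03,0.03,0.03,0.03,0.03,0.03,0.03]
}}

```text
time_s: 6.15
tool_pos: [0.5655, -0.2131, 0.0343]
tool_rot: [-0.0, 0.995, -0.099, 0.004]
wrist_force: [15.4, 3.7, 2.6]
opening: 0.653
```

```bash
python3 go.py .561,-.2137,.026,-.2
```

```text
t 6.15 p [ 0.5655 -0.2131  0.0343] psi -0.1974 zaxis [ 7.8e-03 -1.0e-04 -1.0e+00] q [ 0.37  0.75 -0.15  1.78  0.18  0.61 -1.66] F [15.4  3.7  2.6] M [ 0.7  -3.66  0.01] o 0.653
[-4.4  1.5  8.3] [-0.08 -0.44  0.15]
```

The pot is partly in the pocket, with the wall pushing it about 15 N towards +x. I'll follow that by moving the command +x and then continue down.

Emit:
{"method": "carry_out", "body": {
  "linear": [
    [0.002,-0.001,0],
    [0.004,-0.002,0],
    [0.0045,-0.002,0],
    [0.0045,-0.002,0]
  ],
  "turn": [
    [0,0,0],
    [0,0,0],
    [0,0,0],
    [0,0,0]
  ],
  "grip": [0.03,0.03,0.03,0.03]
}}

```text
time_s: 6.48
tool_pos: [0.5664, -0.2126, 0.0331]
tool_rot: [-0.0, 0.995, -0.099, 0.0]
wrist_force: [3.2, 0.6, -1.5]
opening: 0.656
```

```bash
python3 go.py .561,-.2137,.026,-.2
```

```text
t 6.48 p [ 0.5664 -0.2126  0.0331] psi -0.1985 zaxis [ 2.e-04  2.e-04 -1.e+00] q [ 0.36  0.75 -0.15  1.78  0.18  0.62 -1.66] F [ 3.2  0.6 -1.5] M [ 0.2  -0.7  -0.08] o 0.656
[-5.1  2.1  7.1] [-0.01 -0.01  0.09]
```

Emit:
{"method": "carry_out", "body": {
  "linear": [
    [0.0005,0,0.002],
    [0.001,0,0.004],
    [0.001,0,0.006],
    [0.001,0,0.007],
    [0.001,0,0.007]
  ],
  "turn": [
    [0,0,0],
    [0,0,0],
    [0,0,0],
    [0,0,0],
    [0,0,0]
  ],
  "grip": [0.03,0.03,0.03,0.03,0.03]
}}

```text
time_s: 6.9
tool_pos: [0.567, -0.2135, 0.0289]
tool_rot: [0.0, 0.995, -0.099, 0.0]
wrist_force: [-17.6, 5.0, 54.1]
opening: 0.65
```

```bash
python3 go.py .561,-.2137,.026,-.2
```

```text
t 6.9 p [ 0.567  -0.2135  0.0289] psi -0.1993 zaxis [ 1.e-04 -1.e-03 -1.e+00] q [ 0.36  0.76 -0.15  1.77  0.18  0.62 -1.66] F [-17.6   5.   54.1] M [ 1.01  3.46 -0.01] o 0.65
[-5.8  1.4  2.9] [ 0.05 -0.02  0.04]
```

The floor contact at a TCP height of 0.029 puts the pot bottom at about 8 mm, which is home. I'll relieve the push, release and retreat.

Emit:
{"method": "carry_out", "body": {
  "linear": [
    [-0.0005,0,-0.003],
    [-0.001,0,-0.004],
    [-0.001,0,-0.004],
    [-0.001,0,-0.004],
    [-0.001,0,-0.004],
    [-0.001,0,-0.004],
    [-0.001,0,-0.025],
    [-0.001,0,-0.055],
    [-0.001,0,-0.09],
    [-0.001,0,-0.125],
    [-0.001,0,-0.15]
  ],
  "turn": [
    [0,0,0],
    [0,0,0],
    [0,0,0],
    [0,0,0],
    [0,0,0],
    [0,0,0],
    [0,0,0],
    [0,0,0],
    [0,0,0],
    [0,0,0],
    [0,0,0]
  ],
  "grip": [0.03,0.03,0.085,0.085,0.085,0.085,0.085,0.085,0.085,0.085,0.085]
}}

```text
time_s: 7.82
tool_pos: [0.5665, -0.2129, 0.179]
tool_rot: [0.0, 0.995, -0.099, 0.001]
wrist_force: [0.6, -0.6, 0.0]
opening: 0.998
```

```bash
python3 go.py .56,0.1,.2,0 .5717,.3242,.17,.2 .5717,.3242,.072,.2
python3 - <<'E'
from h import *
s=cam("scene"); t=cam("top")
n=np.array([.5598,-.2135]); k=np.linspace(0,6.28,90)
def ov(d,x,y,w,h):
    a=cv2.resize(d["color"][y:y+h,x:x+w],None,fx=5,fy=5,interpolation=cv2.INTER_CUBIC)
    for zz,r in((.022,.03025),(.068,.0285)):
        cv2.polylines(a,[(((proj(d,np.c_[n[0]+r*np.cos(k),n[1]+r*np.sin(k),0*k+zz])+.5-[x,y])*5)*8).astype(np.int32)],False,(0,0,255),1,cv2.LINE_AA,3)
    return a
cv2.imwrite("pics/pp.png",np.hstack([ov(s,230,165,75,80),ov(t,335,145,75,80)]))
E
```

```text
t 7.82 p [ 0.5665 -0.2129  0.179 ] psi -0.1986 zaxis [ 1.4e-03 -4.0e-04 -1.0e+00] q [ 0.39  0.55 -0.18  1.7   0.12  0.9  -1.61] F [ 0.6 -0.6  0. ] M [-0.02  0.01  0.02] o 0.998
[ -68.1 -305.5  -21.1] [  0.02  -0.08 -11.38]
[-100.9 -527.6    8.8] [ 2.000e-02 -8.000e-02 -2.284e+01]
[-101.1 -527.6  106.8] [ 2.000e-02 -8.000e-02 -2.284e+01]
```

View pics/pp.png

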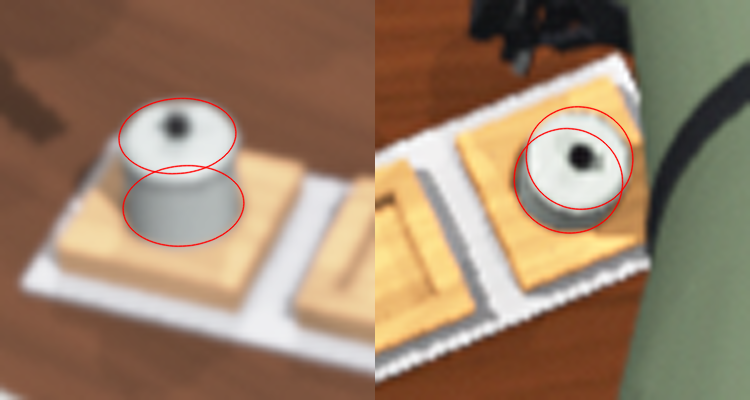

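Viewed 9. The pot stands upright and home in the round nest, and both overlays agree. Now to the jar.

Emit:
{"method": "carry_out", "body": {
  "linear": [
    [-0.005,-0.025,0],
    [-0.011,-0.06,0],
    [-0.018,-0.098,0],
    [-0.026,-0.136,0],
    [-0.033,-0.174,0],
    [-0.04,-0.212,0],
    [-0.048,-0.25,0],
    [-0.055,-0.288,0],
    [-0.062,-0.326,0],
    [-0.069,-0.364,0],
    [-0.076,-0.4,0],
    [-0.083,-0.436,0]
  ],
  "turn": [
    [0,0,-1],
    [0,0,-3],
    [0,0,-5],
    [0,0,-7],
    [0,0,-9],
    [0,0,-12],
    [0,0,-14],
    [0,0,-16],
    [0,0,-18],
    [0,0,-20],
    [0,0,-22],
    [0,0,-22.8]
  ],
  "grip": [0.085,0.085,0.085,0.085,0.085,0.085,0.085,0.085,0.085,0.085,0.085,0.085]
}}

```text
time_s: 8.92
tool_pos: [0.5702, 0.2327, 0.1755]
tool_rot: [0.0, 0.995, 0.101, -0.001]
wrist_force: [0.7, -0.8, 0.3]
opening: 0.996
```

```bash
python3 go.py .5717,.3242,.13,.2 .5717,.3242,.072,.2
```

```text
t 8.92 p [0.5702 0.2327 0.1755] psi 0.2016 zaxis [-1.1e-03 -5.0e-04 -1.0e+00] q [-0.26  0.58 -0.33  1.67  0.22  0.93 -2.04] F [ 0.7 -0.8  0.3] M [-0.02 -0.02  0.02] o 0.996
[ 19.8 -89.4  45.5] [0.01 0.07 0.09]
[ 19.9 -89.4 103.5] [0.01 0.07 0.09]
```

Emit:
{"method": "carry_out", "body": {
  "linear": [
    [0.006,-0.028,0],
    [0.012,-0.056,0.005],
    [0.018,-0.08,0.015],
    [0.0198,-0.0894,0.03],
    [0.0198,-0.0894,0.045],
    [0.0198,-0.0894,0.045],
    [0.0198,-0.0894,0.045]
  ],
  "turn": [
    [0,0,0],
    [0,0,0],
    [0,0,0],
    [0,0,0],
    [0,0,0],
    [0,0,0],
    [0,0,0]
  ],
  "grip": [0.085,0.085,0.085,0.085,0.085,0.085,0.085]
}}

```text
time_s: 9.5
tool_pos: [0.5721, 0.3215, 0.1301]
tool_rot: [0.001, 0.995, 0.099, -0.001]
wrist_force: [0.1, -0.1, 0.1]
opening: 1.0
```

```bash
python3 go.py .5717,.3242,.072,.2
```

```text
t 9.5 p [0.5721 0.3215 0.1301] psi 0.199 zaxis [-0.002  -0.0016 -1.    ] q [-0.4   0.7  -0.31  1.58  0.25  0.9  -2.18] F [ 0.1 -0.1  0.1] M [-0.    0.01 -0.03] o 1.0
[ 0.3 -2.7 58.1] [ 0.07  0.13 -0.06]
```

Emit:
{"method": "carry_out", "body": {
  "linear": [
    [0,-0.0005,0.01],
    [0,-0.001,0.025],
    [0,-0.001,0.042],
    [0,-0.001,0.054],
    [0,-0.001,0.058],
    [0,-0.001,0.058],
    [0,-0.001,0.058],
    [0,-0.001,0.058],
    [0,-0.001,0.058],
    [0,-0.001,0.058],
    [0,-0.001,0.058],
    [0,-0.001,0.058]
  ],
  "turn": [
    [0,0,0],
    [0,0,0],
    [0,0,0],
    [0,0,0],
    [0,0,0],
    [0,0,0],
    [0,0,0],
    [0,0,0],
    [0,0,0],
    [0,0,0],
    [0,0,0],
    [0,0,0]
  ],
  "grip": [0.085,0.085,0.085,0.085,0.085,0.085,0.085,0.03,0.03,0.03,0.03,0.03],
  "squeeze": 90
}}

```text
time_s: 10.5
tool_pos: [0.5729, 0.3244, 0.0745]
tool_rot: [-0.001, 0.995, 0.1, 0.001]
wrist_force: [-1.1, 1.4, 7.2]
opening: 0.651
```

```bash
python3 go.py .5717,.3242,.14,.2
```

```text
t 10.5 p [0.5729 0.3244 0.0745] psi 0.1996 zaxis [ 0.0015  0.0015 -1.    ] q [-0.42  0.77 -0.29  1.61  0.28  0.8  -2.2 ] F [-1.1  1.4  7.2] M [ 0.29  0.18 -0.06] o 0.651
[ -1.1  -0.1 -65.5] [-0.07 -0.1  -0.02]
```

Emit:
{"method": "carry_out", "body": {
  "linear": [
    [0,0,-0.006],
    [0,0,-0.02],
    [0,0,-0.045],
    [0,0,-0.07],
    [0,0,-0.09],
    [0,0,-0.1],
    [0,0,-0.1],
    [0,0,-0.1]
  ],
  "turn": [
    [0,0,0],
    [0,0,0],
    [0,0,0],
    [0,0,0],
    [0,0,0],
    [0,0,0],
    [0,0,0],
    [0,0,0]
  ],
  "grip": [0.03,0.03,0.03,0.03,0.03,0.03,0.03,0.03]
}}

```text
time_s: 11.17
tool_pos: [0.5723, 0.3233, 0.1733]
tool_rot: [0.0, 0.995, 0.099, 0.0]
wrist_force: [-0.1, -0.1, -5.4]
opening: 0.653
```

```bash
python3 go.py .545,.12,.172,.58 .5189,-.0954,.172,.9638 .5189,-.0954,.13,.9638
```

```text
t 11.17 p [0.5723 0.3233 0.1733] psi 0.1992 zaxis [ 1.e-04 -1.e-04 -1.e+00] q [-0.4   0.65 -0.32  1.55  0.23  0.98 -2.16] F [-0.1 -0.1 -5.4] M [-0.04  0.04  0.02] o 0.653
[-67.  193.9   1.3] [ 1.000e-02 -0.000e+00 -2.182e+01]
[-135.2  399.8    1.3] [ 1.000e-02 -0.000e+00 -4.381e+01]
[-135.2  399.8   43.3] [ 1.000e-02 -0.000e+00 -4.381e+01]
```

Emit:
{"method": "carry_out", "body": {
  "linear": [
    [-0.006,0.018,0],
    [-0.016,0.047,0],
    [-0.028,0.082,0],
    [-0.04,0.117,0],
    [-0.052,0.152,0],
    [-0.064,0.187,0],
    [-0.076,0.222,0],
    [-0.088,0.257,0],
    [-0.1,0.292,0],
    [-0.112,0.327,0],
    [-0.123,0.36,0],
    [-0.13,0.384,0]
  ],
  "turn": [
    [0,0,-2],
    [0,0,-5],
    [0,0,-9],
    [0,0,-13],
    [0,0,-17],
    [0,0,-21],
    [0,0,-25],
    [0,0,-29],
    [0,0,-33],
    [0,0,-37],
    [0,0,-41],
    [0,0,-43.8]
  ],
  "grip": [0.03,0.03,0.03,0.03,0.03,0.03,0.03,0.03,0.03,0.03,0.03,0.03]
}}

```text
time_s: 12.17
tool_pos: [0.5193, -0.082, 0.1719]
tool_rot: [-0.0, 0.886, 0.464, -0.001]
wrist_force: [0.8, -0.9, -5.4]
opening: 0.648
```

```bash
python3 go.py .5189,-.0954,.11,.9638
```

```text
t 12.17 p [ 0.5193 -0.082   0.1719] psi 0.9655 zaxis [-2.8e-03 -5.0e-04 -1.0e+00] q [ 0.42  0.48 -0.5   1.9   0.31  0.84 -0.85] F [ 0.8 -0.9 -5.4] M [-0.06 -0.05  0.03] o 0.648
[-11.1   7.4  61.9] [-0.11  0.11  0.1 ]
```

Emit:
{"method": "carry_out", "body": {
  "linear": [
    [-0.006,0.004,0.01],
    [-0.011,0.0075,0.025],
    [-0.011,0.0075,0.045],
    [-0.011,0.0075,0.058],
    [-0.011,0.0075,0.06],
    [-0.011,0.0075,0.06],
    [-0.011,0.0075,0.06],
    [-0.011,0.0075,0.06]
  ],
  "turn": [
    [0,0,0],
    [0,0,0],
    [0,0,0],
    [0,0,0],
    [0,0,0],
    [0,0,0],
    [0,0,0],
    [0,0,0]
  ],
  "grip": [0.03,0.03,0.03,0.03,0.03,0.03,0.03,0.03]
}}

```text
time_s: 12.83
tool_pos: [0.5213, -0.0917, 0.1139]
tool_rot: [0.0, 0.886, 0.464, 0.0]
wrist_force: [0.1, -0.3, -4.7]
opening: 0.651
```

```bash
python3 go.py .5189,-.0954,.088,.9638;  cat > ovj.py <<'E'
from h import *
import sys
def tf(p,L): c,n=np.cos(p[2]),np.sin(p[2]); return np.array([p[0]+c*L[0]-n*L[1],p[1]+n*L[0]+c*L[1],L[2]])
sq=lambda p,z,h:np.array([tf(p,(i*h,j*h,z)) for i,j in((1,1),(1,-1),(-1,-1),(-1,1),(1,1))])
def run(zb,fn):
    N=[.5189,-.0954,-1.2368]
    def ov(d,x,y,w,h,k=5):
        a=cv2.resize(d["color"][y:y+h,x:x+w],None,fx=k,fy=k,interpolation=cv2.INTER_CUBIC)
        for l in (sq(N,.022,.03175),sq(N,zb,.03),sq(N,zb+.062,.03)):
            cv2.polylines(a,[(((proj(d,l)+.5-[x,y])*k-.5)*8).astype(np.int32)],False,(0,0,255),1,cv2.LINE_AA,3)
        return a
    s=cam("scene");t=cam("top")
    cv2.imwrite(fn,np.hstack([ov(s,275,165,80,90),ov(t,290,150,80,90)]))
run(float(sys.argv[1]),sys.argv[2])
E
python3 ovj.py .038 pics/jh.png
```

```text
t 12.83 p [ 0.5213 -0.0917  0.1139] psi 0.964 zaxis [ 8.e-04 -0.e+00 -1.e+00] q [ 0.4   0.57 -0.46  1.94  0.37  0.72 -0.89] F [ 0.1 -0.3 -4.7] M [-0.02 -0.02 -0.02] o 0.651
[-4.4  0.1 25.9] [ 0.04 -0.02  0.01]
```

View pics/jh.png

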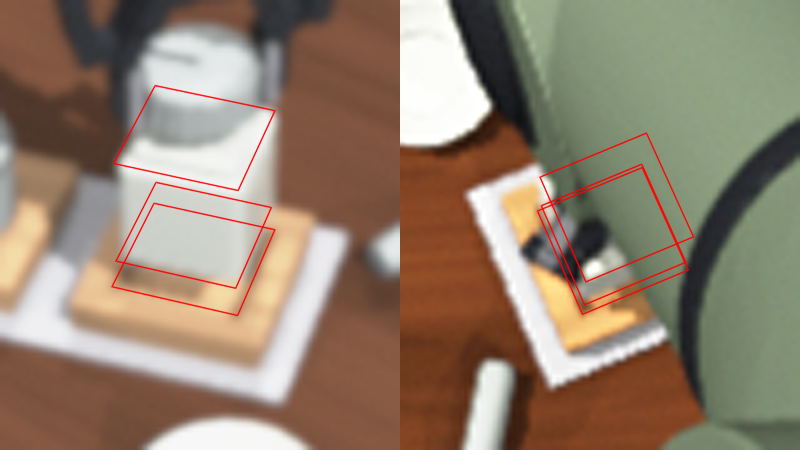

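The view shows the jar upright above the square nest, its front base corner at about (240,280) in the left crop. The overlay is for the target pose, and the TCP is still about 4 mm short. I'll measure the jar's edges with code.

```bash
cat > edge.py <<'E'
from h import *
from ovj import tf,sq
from scipy.optimize import least_squares
E
sed -i 's/^run(float/if __name__=="__main__": run(float/' ovj.py
cat >> edge.py <<'E'
s=cam("scene"); I=s["color"][:,:,:].astype(float); sat=I[:,:,2]-I[:,:,0]  # red-blue: wood high, jar ~0
def cross(v,x0,th=.5):
    lo,hi=np.median(v[:3]),np.median(v[-3:]); u=(v-lo)/(hi-lo); i=np.argmax(u>th); return x0+i-(u[i]-th)/(u[i]-u[i-1]),lo,hi
for r in range(196,214,2): print("row",r,"sat",sat[r,292:334].astype(int).tolist())
print("col");
for c in(306,310,314,318,322): print(c,sat[205:235,c].astype(int).tolist())
E
python3 edge.py
```

```text
row 196 sat [35, 35, 35, 34, 34, 27, 16, 8, 3, 1, 2, 2, 2, 2, 1, 2, 1, 1, 1, 1, 1, 1, 1, 1, 0, 1, 1, 1, 1, 1, 1, 2, 2, 2, 3, 6, 15, 26, 42, 58, 63, 62]
row 198 sat [32, 33, 33, 33, 30, 20, 10, 5, 2, 1, 1, 2, 1, 1, 2, 2, 2, 2, 2, 2, 2, 1, 1, 2, 1, 1, 1, 1, 1, 2, 1, 1, 2, 2, 4, 11, 18, 28, 44, 60, 64, 65]
row 200 sat [7, 8, 9, 10, 12, 14, 9, 5, 5, 2, 2, 3, 2, 2, 2, 1, 1, 2, 1, 1, 1, 1, 1, 2, 1, 1, 1, 2, 2, 1, 1, 2, 3, 4, 11, 15, 20, 28, 45, 61, 64, 64]
row 202 sat [-2, -3, -3, -3, -3, -1, 1, 3, 4, 3, 4, 3, 3, 4, 4, 4, 3, 2, 1, 2, 2, 2, 2, 2, 1, 2, 2, 1, 1, 1, 1, 2, 4, 11, 16, 17, 19, 27, 43, 58, 63, 63]
row 204 sat [-3, -5, -5, -5, -4, -3, -2, 2, 3, 3, 3, 3, 4, 4, 4, 3, 3, 4, 3, 3, 3, 3, 4, 3, 2, 2, 2, 2, 3, 2, 3, 3, 9, 15, 17, 18, 22, 29, 45, 59, 62, 62]
row 206 sat [-5, -5, -5, -4, -3, 2, 9, 9, 6, 3, 2, 3, 3, 3, 3, 4, 4, 3, 4, 4, 4, 4, 4, 4, 4, 4, 4, 3, 4, 2, 3, 5, 11, 15, 17, 20, 30, 48, 67, 74, 72, 70]
row 208 sat [-4, -4, -4, -2, 4, 19, 26, 16, 6, 3, 2, 3, 2, 3, 3, 3, 3, 3, 3, 3, 3, 4, 3, 4, 4, 4, 3, 4, 3, 2, 2, 7, 11, 15, 19, 31, 51, 71, 82, 84, 85, 86]
row 210 sat [-3, -3, 0, 10, 28, 44, 41, 20, 7, 3, 3, 2, 3, 2, 3, 3, 3, 3, 3, 3, 3, 3, 3, 3, 3, 4, 4, 4, 3, 3, 3, 8, 12, 16, 24, 40, 65, 81, 84, 84, 84, 85]
row 212 sat [-5, -1, 10, 31, 52, 60, 48, 24, 9, 3, 3, 3, 3, 3, 3, 3, 3, 2, 3, 2, 3, 2, 2, 2, 2, 2, 2, 2, 3, 2, 3, 7, 12, 16, 25, 40, 58, 75, 84, 85, 84, 84]
col
306 [3, 3, 3, 3, 3, 3, 3, 3, 3, 3, 2, 3, 8, 25, 50, 64, 65, 68, 78, 85, 84, 85, 85, 84, 83, 75, 70, 67, 57, 33]
310 [4, 4, 3, 3, 2, 3, 3, 3, 3, 2, 2, 3, 5, 12, 32, 56, 66, 67, 70, 81, 84, 84, 84, 85, 85, 84, 74, 69, 66, 55]
314 [4, 4, 4, 3, 4, 3, 3, 2, 2, 2, 3, 3, 3, 5, 16, 38, 61, 70, 72, 79, 84, 83, 84, 84, 85, 84, 83, 75, 69, 66]
318 [3, 4, 4, 3, 4, 4, 2, 2, 3, 3, 3, 2, 3, 4, 10, 34, 63, 74, 75, 77, 79, 80, 82, 83, 85, 84, 84, 82, 74, 69]
322 [3, 3, 3, 2, 3, 3, 2, 3, 2, 2, 2, 2, 3, 5, 11, 26, 53, 74, 83, 85, 83, 75, 73, 78, 84, 85, 85, 85, 82, 73]
```

```bash
cat > ef.py <<'E'
from h import *
from ovj import tf
from scipy.optimize import least_squares
s=cam("scene"); h=.03
def fit(zb):
    def C(p,i,j,z): return proj(s,tf(p,(i*h,j*h,z)))[0]
    p0=[.5205,-.092,-1.2368]
    cs={(i,j):C(p0,i,j,zb) for i in(1,-1) for j in(1,-1)}
    L=min(cs,key=lambda k:cs[k][0]); Rr=max(cs,key=lambda k:cs[k][0]); F=max(cs,key=lambda k:cs[k][1])
    def line(a,b,y): return a[0]+(b[0]-a[0])*(y-a[1])/(b[1]-a[1])
    def res(p):
        o=[]
        for k,pts in((L,((297.9,196),(298.9,211))),(Rr,((330.35,196),(330.25,203)))):
            a,b=C(p,*k,zb),C(p,*k,zb+.062); o+=[line(a,b,y)-x for x,y in pts]
        a,b=C(p,*L,zb),C(p,*F,zb)
        o+=[a[1]+(b[1]-a[1])*(x-a[0])/(b[0]-a[0])-y for x,y in((306,218.3),(310,219.),(314,219.85))]
        return np.array(o)
    r=least_squares(res,p0); print(zb,r.x.round(4),r.fun.round(2),{k:v.round(1).tolist() for k,v in cs.items()})
for z in(.036,.038,.04,.042): fit(z)
E
python3 ef.py; python3 go.py
```

```text
0.036 [ 0.5151 -0.0949 -1.2582] [ 0.36 -0.3   0.05 -0.13 -0.22  0.05  0.17] {(1, 1): [298.4, 218.3], (1, -1): [306.4, 202.5], (-1, 1): [322.4, 223.7], (-1, -1): [329.5, 207.5]}
0.038 [ 0.5167 -0.0937 -1.2535] [ 0.36 -0.3   0.05 -0.12 -0.2   0.05  0.16] {(1, 1): [298.4, 217.7], (1, -1): [306.4, 201.9], (-1, 1): [322.4, 223.1], (-1, -1): [329.5, 206.9]}
0.04 [ 0.5184 -0.0924 -1.2488] [ 0.36 -0.3   0.06 -0.12 -0.19  0.05  0.14] {(1, 1): [298.4, 217.1], (1, -1): [306.4, 201.3], (-1, 1): [322.4, 222.5], (-1, -1): [329.6, 206.3]}
0.042 [ 0.52   -0.0912 -1.2441] [ 0.35 -0.31  0.06 -0.12 -0.17  0.05  0.13] {(1, 1): [298.4, 216.5], (1, -1): [306.4, 200.7], (-1, 1): [322.5, 221.9], (-1, -1): [329.6, 205.7]}
t 13.03 p [ 0.5212 -0.092   0.1138] psi 0.9637 zaxis [ 8.e-04 -2.e-04 -1.e+00] q [ 0.4   0.57 -0.46  1.94  0.37  0.72 -0.89] F [ 0.3 -0.3 -4.9] M [ 0.    0.04 -0.04] o 0.654
```

Relative to the camera, the jar needs about (+1, -3) mm. I'll apply that and lower it just into the pocket mouth.

Emit:
{"method": "carry_out", "body": {
  "linear": [
    [-0.0008,0.0014,0],
    [-0.0016,0.0027,0.003],
    [-0.0016,0.0027,0.008],
    [-0.0016,0.0027,0.012],
    [-0.0016,0.0027,0.015],
    [-0.0016,0.0027,0.017],
    [-0.0016,0.0027,0.019],
    [-0.0016,0.0027,0.021],
    [-0.0016,0.0027,0.021]
  ],
  "turn": [
    [0,0,-0.2],
    [0,0,-0.4],
    [0,0,-0.4],
    [0,0,-0.4],
    [0,0,-0.4],
    [0,0,-0.4],
    [0,0,-0.4],
    [0,0,-0.4],
    [0,0,-0.4]
  ],
  "grip": [0.03,0.03,0.03,0.03,0.03,0.03,0.03,0.03,0.03]
}}

```text
time_s: 13.78
tool_pos: [0.5221, -0.0947, 0.0919]
tool_rot: [-0.0, 0.884, 0.467, -0.0]
wrist_force: [-0.5, 0.8, -4.4]
opening: 0.655
```

```bash
python3 go.py .5225,-.0948,.0825,.97
```

```text
t 13.78 p [ 0.5221 -0.0947  0.0919] psi 0.9709 zaxis [-4.e-04  1.e-04 -1.e+00] q [ 0.39  0.6  -0.44  1.94  0.4   0.68 -0.89] F [-0.5  0.8 -4.4] M [ 0.    0.04 -0.05] o 0.655
[0.2 0.4 9.4] [-0.02  0.01  0.05]
```

No contact force 4–5 mm into the pocket. Continuing to the floor.

Emit:
{"method": "carry_out", "body": {
  "linear": [
    [0,0,0.003],
    [0,0,0.005],
    [0,0,0.007],
    [0,0,0.009],
    [0,0,0.0105],
    [0,0,0.0115],
    [0,0,0.0115]
  ],
  "turn": [
    [0,0,0],
    [0,0,0],
    [0,0,0],
    [0,0,0],
    [0,0,0],
    [0,0,0],
    [0,0,0]
  ],
  "grip": [0.03,0.03,0.03,0.03,0.03,0.03,0.03]
}}

```text
time_s: 14.37
tool_pos: [0.5223, -0.0946, 0.0812]
tool_rot: [0.0, 0.884, 0.467, 0.0]
wrist_force: [-5.8, 2.2, 10.3]
opening: 0.651
```

```bash
python3 go.py .5225,-.0948,.0825,.97; python3 ovj.py .008 pics/jn.png
```

```text
t 14.37 p [ 0.5223 -0.0946  0.0812] psi 0.9709 zaxis [ 3.e-04 -1.e-04 -1.e+00] q [ 0.38  0.62 -0.43  1.95  0.41  0.66 -0.91] F [-5.8  2.2 10.3] M [ 0.27  0.92 -0.02] o 0.651
[-0.1  0.3 -1.3] [ 0.01 -0.    0.05]
```

View pics/jn.png

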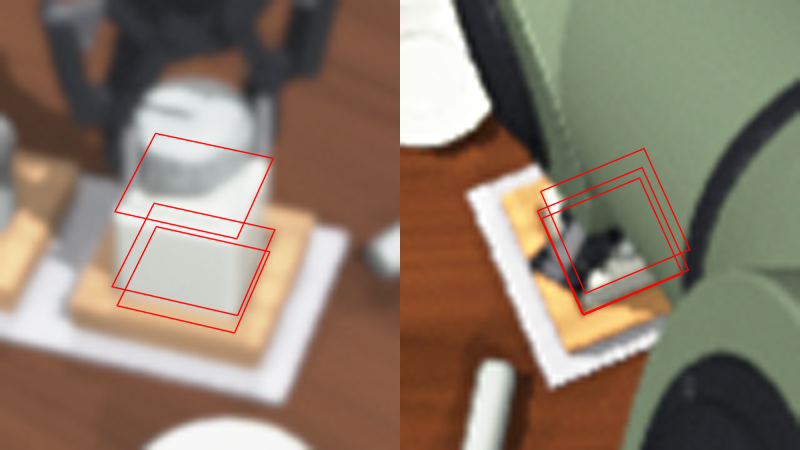

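Viewed 11. The jar is seated in the square pocket: its top edges match the overlay drawn for a fully home jar (bottom at 8 mm), and there is a firm floor reaction. Now the unscrewing, in steps and with a stronger grip.

Emit:
{"method": "carry_out", "body": {
  "linear": [
    [0,0,0.001],
    [0,0,0.0015],
    [0,0,0.0015],
    [0,0,0.001],
    [0,0,0.001],
    [0,0,0.001],
    [0,0,0.001],
    [0,0,0.001],
    [0,0,0.001],
    [0,0,0.001],
    [0,0,0.001],
    [0,0,0.001]
  ],
  "turn": [
    [0,0,0],
    [0,0,0],
    [0,0,0],
    [0,0,-3],
    [0,0,-6],
    [0,0,-9],
    [0,0,-12],
    [0,0,-15],
    [0,0,-18],
    [0,0,-21],
    [0,0,-24],
    [0,0,-24]
  ],
  "grip": [0.03,0.03,0.03,0.03,0.03,0.03,0.03,0.03,0.03,0.03,0.03,0.03],
  "squeeze": 110
}}

```text
time_s: 15.47
tool_pos: [0.523, -0.0947, 0.0806]
tool_rot: [0.001, 0.767, 0.642, 0.001]
wrist_force: [-2.3, 1.4, 12.4]
opening: 0.645
```

```bash
python3 go.py .5223,-.0946,.0812,2.07
```

```text
t 15.47 p [ 0.523  -0.0947  0.0806] psi 1.3933 zaxis [ 1.9e-03 -1.0e-04 -1.0e+00] q [ 0.46  0.64 -0.54  1.94  0.51  0.69 -0.57] F [-2.3  1.4 12.4] M [0.13 0.38 0.11] o 0.645
[-0.  -0.7 -0.6] [ 1.100e-01  2.000e-02 -3.877e+01]
```

Emit:
{"method": "carry_out", "body": {
  "linear": [
    [0,0,0],
    [0,0,0],
    [0,0,0],
    [0,0,0],
    [0,0,0],
    [0,0,0]
  ],
  "turn": [
    [0,0,-3],
    [0,0,-6],
    [0,0,-9],
    [0,0,-12],
    [0,0,-15],
    [0,0,-18]
  ],
  "grip": [0.03,0.03,0.03,0.03,0.03,0.03]
}}

```text
time_s: 15.97
tool_pos: [0.5231, -0.0946, 0.0807]
tool_rot: [0.001, 0.658, 0.753, 0.001]
wrist_force: [-1.2, 1.7, 13.0]
opening: 0.651
```

```bash
python3 go.py .5223,-.0946,.0812,2.07
python3 - <<'E'
from h import *
s=cam("scene")
crop(s,285,165,60,70,8,"pics/turn.png")
E
```

```text
t 15.97 p [ 0.5231 -0.0946  0.0807] psi 1.7064 zaxis [ 2.e-03 -2.e-04 -1.e+00] q [ 0.52  0.66 -0.62  1.94  0.57  0.72 -0.31] F [-1.2  1.7 13. ] M [ 0.27  0.27 -0.07] o 0.651
[ 0.1 -0.8 -0.5] [  0.11   0.05 -20.83]
```

Emit:
{"method": "carry_out", "body": {
  "linear": [
    [0,0,0],
    [0,0,0],
    [0,0,0],
    [0,0,0],
    [0,0,0],
    [0,0,0]
  ],
  "turn": [
    [0,0,-4],
    [0,0,-8],
    [0,0,-12],
    [0,0,-16],
    [0,0,-19],
    [0,0,-19]
  ],
  "grip": [0.03,0.03,0.03,0.03,0.03,0.03]
}}

```text
time_s: 16.52
tool_pos: [0.5231, -0.0946, 0.0806]
tool_rot: [0.001, 0.524, 0.852, 0.001]
wrist_force: [-0.8, 0.8, 11.5]
opening: 0.65
```

```bash
python3 go.py .5223,-.0946,.0812,2.07
python3 - <<'E'
from h import *
s=cam("scene")
def bar(im,tag):
    g=im.min(2).astype(float); z=.1145; c=np.array([.519,-.0945])
    P=[(r*np.cos(a)+c[0],r*np.sin(a)+c[1],z) for r in np.arange(0,.025,.001) for a in np.arange(0,6.28,.05)]
    uv=proj(s,P); v=cv2.remap(g.astype(np.float32),uv[:,0].astype(np.float32)[None],uv[:,1].astype(np.float32)[None],cv2.INTER_LINEAR)[0].reshape(25,-1)
    m=v[8:22].mean(0); i=np.argsort(m)[:8]; print(tag,[(round(.05*k,2),int(m[k])) for k in i],int(np.median(m)))
bar(s["color"],"now")
crop(s,285,160,60,70,8,"pics/turn.png")
E
```

```text
t 16.52 p [ 0.5231 -0.0946  0.0806] psi 2.0391 zaxis [ 1.9e-03  1.0e-04 -1.0e+00] q [ 0.57  0.68 -0.7   1.94  0.64  0.75 -0.04] F [-0.8  0.8 11.5] M [0.32 0.22 0.06] o 0.65
[ 0.3 -0.7 -0.6] [ 0.1   0.05 -1.77]
now [(np.float64(0.0), 42), (np.float64(0.05), 42), (np.float64(6.25), 42), (np.float64(0.1), 43), (np.float64(6.2), 43), (np.float64(6.15), 43), (np.float64(0.15), 43), (np.float64(6.1), 43)] 64
```

View pics/turn.png

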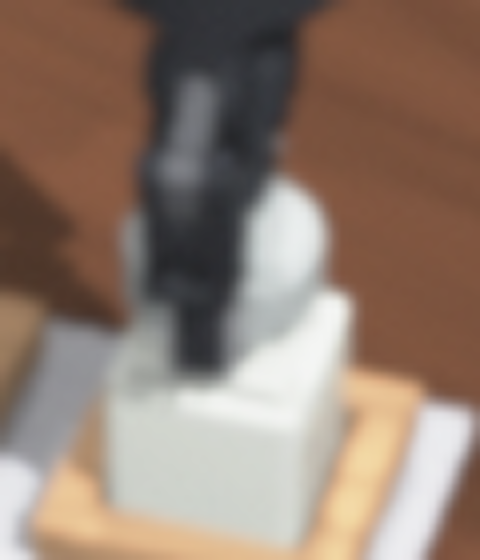

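The turn is now about 1.07 rad and the finger hides the bar. I'll lift 7 mm as a test: a wrist load near 0.6 N means only the lid is held, and near 4.5 N means the jar is still attached.

Emit:
{"method": "carry_out", "body": {
  "linear": [
    [0,0,-0.001],
    [0,0,-0.003],
    [0,0,-0.005],
    [0,0,-0.007],
    [0,0,-0.007],
    [0,0,-0.007]
  ],
  "turn": [
    [0,0,0],
    [0,0,0],
    [0,0,0],
    [0,0,0],
    [0,0,0],
    [0,0,0]
  ],
  "grip": [0.03,0.03,0.03,0.03,0.03,0.03]
}}

```text
time_s: 17.07
tool_pos: [0.5222, -0.0949, 0.0868]
tool_rot: [0.0, 0.525, 0.851, -0.0]
wrist_force: [0.4, 0.3, -0.6]
opening: 0.647
```

```bash
python3 go.py .5223,-.0946,.0812,2.07
cat > jz.py <<'E'
from h import *
s=cam("scene"); sat=s["color"][:,:,2].astype(int)-s["color"][:,:,0]
for c in(302,306,310,314,318): print(c,sat[215:240,c].tolist())
E
python3 jz.py
```

```text
t 17.07 p [ 0.5222 -0.0949  0.0868] psi 2.0352 zaxis [ 0.e+00 -2.e-04 -1.e+00] q [ 0.58  0.67 -0.71  1.94  0.63  0.76 -0.03] F [ 0.4  0.3 -0.6] M [ 0.03  0.   -0.01] o 0.647
[0.3 0.2 5.6] [-0.    0.01 -1.99]
302 [3, 3, 3, 3, 3, 3, 3, 5, 18, 46, 72, 82, 84, 84, 78, 71, 67, 57, 33, 8, -2, -4, -3, 4, 24]
306 [3, 3, 4, 3, 2, 2, 3, 3, 6, 21, 48, 73, 83, 84, 84, 75, 71, 67, 58, 32, 9, -3, -4, -3, 4]
310 [3, 3, 4, 3, 3, 3, 3, 2, 2, 7, 23, 51, 74, 83, 84, 83, 75, 69, 65, 55, 29, 6, -3, -4, -2]
314 [2, 4, 4, 4, 4, 3, 3, 2, 3, 3, 8, 25, 53, 76, 82, 85, 83, 75, 70, 66, 52, 27, 5, -2, -4]
318 [3, 3, 2, 3, 3, 4, 4, 3, 4, 3, 3, 8, 25, 54, 76, 83, 84, 81, 74, 69, 65, 51, 27, 4, -3]
```

The load is −0.6 N, so the lid is free and the jar stayed down. Lifting straight up to about 2 cm clearance above the mouth.

Emit:
{"method": "carry_out", "body": {
  "linear": [
    [0,0,-0.003],
    [0,0,-0.007],
    [0,0,-0.011],
    [0,0,-0.015],
    [0,0,-0.02],
    [0,0,-0.025],
    [0,0,-0.03],
    [0,0,-0.033],
    [0,0,-0.0345],
    [0,0,-0.0345],
    [0,0,-0.0345],
    [0,0,-0.0345]
  ],
  "turn": [
    [0,0,0],
    [0,0,0],
    [0,0,0],
    [0,0,0],
    [0,0,0],
    [0,0,0],
    [0,0,0],
    [0,0,0],
    [0,0,0],
    [0,0,0],
    [0,0,0],
    [0,0,0]
  ],
  "grip": [0.03,0.03,0.03,0.03,0.03,0.03,0.03,0.03,0.03,0.03,0.03,0.03]
}}

```text
time_s: 18.12
tool_pos: [0.5221, -0.0948, 0.1211]
tool_rot: [-0.0, 0.525, 0.851, -0.0]
wrist_force: [0.7, 0.1, -0.1]
opening: 0.651
```

```bash
python3 go.py .5223,-.0946,.121,2.035; python3 jz.py
python3 - <<'E'
from h import *
s=cam("scene"); im=s["color"]
# column through lid/neck/jar near lid axis, right of the finger
for c in(316,318,320): print(c,im[165:206,c].mean(1).astype(int).tolist())
print("pred rows: lid top/bottom centre, mouth", proj(s,[[.519,-.0945,.154],[.519,-.0945,.132],[.519,-.0945,.111]]).round(1).tolist())
E
```

```text
t 18.12 p [ 0.5221 -0.0948  0.1211] psi 2.0354 zaxis [-3.e-04  1.e-04 -1.e+00] q [ 0.61  0.63 -0.75  1.92  0.57  0.82  0.01] F [ 0.7  0.1 -0.1] M [-0.01 -0.03  0.  ] o 0.651
[0.1 0.3 0.1] [-0.01 -0.01  0.02]
302 [4, 4, 3, 2, 3, 2, 3, 5, 18, 46, 71, 82, 84, 84, 77, 71, 67, 56, 32, 8, -2, -3, -2, 4, 24]
306 [4, 3, 4, 3, 3, 2, 3, 3, 5, 21, 49, 73, 83, 85, 84, 75, 70, 67, 56, 32, 7, -2, -4, -3, 4]
310 [3, 4, 4, 4, 3, 3, 2, 2, 3, 7, 24, 51, 74, 83, 84, 84, 74, 70, 66, 55, 30, 6, -3, -3, -3]
314 [3, 3, 4, 4, 3, 3, 2, 3, 2, 3, 8, 25, 53, 76, 82, 84, 83, 74, 70, 65, 52, 27, 5, -2, -3]
318 [2, 2, 3, 2, 3, 4, 4, 4, 4, 4, 3, 9, 25, 54, 75, 83, 85, 81, 73, 69, 65, 52, 27, 4, -2]
316 [54, 56, 58, 63, 70, 89, 115, 137, 153, 161, 162, 164, 164, 163, 162, 169, 178, 179, 171, 166, 164, 164, 164, 163, 154, 125, 96, 102, 155, 210, 227, 233, 238, 236, 223, 212, 216, 223, 231, 238, 243]
318 [63, 63, 73, 99, 131, 163, 191, 207, 214, 216, 217, 216, 215, 212, 208, 206, 207, 205, 195, 185, 181, 180, 178, 170, 139, 104, 104, 148, 197, 220, 226, 233, 236, 233, 224, 221, 224, 230, 236, 241, 243]
320 [86, 82, 98, 137, 181, 212, 221, 223, 226, 228, 229, 229, 227, 223, 220, 214, 201, 190, 183, 181, 181, 180, 182, 187, 195, 203, 208, 210, 214, 219, 227, 234, 236, 235, 234, 236, 240, 242, 242, 242, 243]
pred rows: lid top/bottom centre, mouth [[314.0, 173.8], [314.0, 181.4], [313.9, 188.4]]
```

The jar's edges did not shift by a measurable amount during the lift, the lid is up with a dark gap below it, and the tool is vertical and still. Handing in.

```bash
python3 -c "
from rig import *
print(hand_in())"
```

```text
the job is handed in; nothing more can be done
None
```

I carried out the whole task and handed it in at about 18 s of the 58 s allowed. The rig gave no verdict.

- **Pot:** It stands in the round nest. It caught on the pocket wall on the way in, with about 15 N sideways. I shifted about 4 mm and it went in, ending with a 54 N push against the floor through the grip. That is under the 120 N wrist limit, but it could count against the 40 N limit if pushing through a held pot is included. A picture and overlay from both cameras showed it upright and at the right height.
- **Jar:** It stands in the square nest. It went in without a catch, and I felt a firm floor reaction at the expected height. The camera overlay agreed to about 1 mm.
- **Lid:** I turned it about 61° (1.07 rad) anticlockwise. A 7 mm test lift then showed about 0.6 N, roughly the lid's own weight, and the jar's edges in the picture stayed put. I lifted it straight up to about 40 mm above its screwed-on height, so its underside is about 2 cm above the mouth. It is still gripped, with the tool vertical.

**Less certain:**
- **Lid angle:** I could not see the angle at which the lid came free, because the finger hid the bar. I judged it free from the test lift alone.
- **TCP and cameras:** The TCP reading and the cameras disagreed by 2–3 mm at the jar. At the pot the gap was larger after it caught, probably because it slipped in the grip.
- **Typing slip:** The first row of my first move was typed in millimetres instead of metres. The per-row limit contained it, and there was no effect.
- **Other tableware:** I kept clear of the other tableware, but I did not take a separate final picture of it.

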